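# Right the toppled chassis bracket and square it in the fixture

### The job

The aluminium chassis bracket has toppled onto its back: stand it upright on its foot on the open bench, clear of the dark steel squaring fixture, and let go of it there. Then take it afresh and push it home into the fixture's corner, so that it stands square with its toe edge flush against the tall plate and the side of its foot flush against the low fence. Leave it standing there and leave the other things on the bench where they are.

Things in the scene. Friction and masses are not known exactly. Their poses are not given: they have to be found in the camera images.
- bracket: Aluminium chassis bracket, 220 g, 120 mm tall: foot plate 75 (x) by 60 (y) by 6 mm thick, carrying a U channel. Origin: centre of the foot's underside; z up when it stands; x from heel to toe. The channel's back is level with the heel edge, its open side faces the toe; the foot sticks out 43 mm beyond it at the toe and 10 mm at each side. It starts lying on the channel's back, x up.
- channel_top (a point): centre of the top end of the bracket's upright U channel, x -21.5, y 0, z 120 mm in the bracket's frame. The channel is 40 mm wide (y -20 to 20), 32 mm deep (x -37.5 to -5.5), walls 4 mm
- toe_a (a point): bracket's bottom toe corner, x 37.5, y 30, z 0 mm in the bracket's frame
- toe_b (a point): bracket's other bottom toe corner, x 37.5, y -30, z 0 mm
- heel_a (a point): bracket's bottom heel corner, x -37.5, y 30, z 0 mm
- fixture: Fixed dark steel squaring fixture: a tall plate (130 mm tall) and a low fence bar (18 mm tall), both 12 mm thick, meeting at a right angle; bare bench between. Origin: inside corner at bench level, z up. Tall plate's inner face: plane y = 0, from x = 0 to -138 mm. Low fence's inner face: plane x = 0, from y = 0 to 130 mm. The pocket is at x < 0, y > 0
- home (a point): where the bracket's origin (foot centre) comes when home: x -30, y 37.5, z 0 mm in the fixture's frame; the bracket's x axis then points along the fixture's -y, its y axis along the fixture's x
- game_board: green circuit board 110 x 170 mm, 12 to 20 mm tall with its chips, lying flat; origin at the centre of its underside; a bystander
- spinner_1: orange plastic spinner knob, 38 mm across, 22 mm tall; origin at the centre of its underside; a bystander
- spinner_2: another orange plastic spinner knob, same size; origin at the centre of its underside; a bystander
- fuse_holder: black bakelite fuse holder, 45 x 22 mm, 23 mm tall; origin at the centre of its underside; a bystander
- screwdriver: screwdriver lying flat, about 200 mm long, origin on the bench under its shaft line; a bystander
- screw_tin: open steel tin 70 x 95 mm, 28 mm tall; origin at the centre of its underside; a bystander
- meter: yellow hand-held test meter lying flat, 135 x 75 mm, 35 mm tall; origin at the centre of its underside; a bystander

How it is judged (in metres and radians):
On the way:
1. the bracket stands upright on its foot on the open bench, let go and at rest, its origin more than 110 mm from the fixture's corner (angle between bracket's own z axis and vertical below 0.05 rad and height (world z) of bracket between -0.004 and 0.004 m and contact force between the fingers and bracket below 0.1 N and linear speed of bracket below 0.02 m/s and angular speed of bracket below 0.1 rad/s and horizontal distance between bracket and fixture above 0.11 m), for 0.3 s.
At the end, for the whole second after the job is handed in: The bracket stands upright on its foot (within 0.05 rad, foot on the bench within 4 mm), released and at rest, in the fixture's pocket: both toe corners within 3 mm of the tall plate's face and the toe and heel corners of the side within 3 mm of the low fence's face (angle between bracket's own z axis and vertical below 0.05 rad and height (world z) of bracket between -0.004 and 0.004 m and contact force between the fingers and bracket below 0.1 N and linear speed of bracket below 0.02 m/s and angular speed of bracket below 0.1 rad/s and y of each of toe_a, toe_b in the frame of fixture below 0.003 m and x of each of toe_a, heel_a in the frame of fixture above -0.003 m and x of bracket in the frame of fixture below 0 m and y of bracket in the frame of fixture above 0 m); the robot touches nothing.
It fails at once if a bystander is moved by more than 30 mm (distance of any of game_board, spinner_1, spinner_2, fuse_holder, screwdriver, screw_tin, meter from where it was at the start of the episode above 0.03 m).
It also fails if it takes over 54 s, if anything falls off the work surface, if the arm or the gripper's body presses on something with over 40 N, if the wrist force passes 120 N, or if a joint passes its speed limit or range.

### The arm

A 6-joint arm with a two-finger parallel gripper is mounted at the origin on the work surface. World frame = base frame: x ahead of the robot, y to its left, z up, the work surface at z = 0. Lengths are in mm, angles in rad, forces in N, time in s.
With the tool pointing down it reaches from about 300 to 775 mm from the base axis. Payload 14.6 kg.
Tool frame: the origin (TCP) lies at the very end of the fingers, on their centre line; the grasp point (between the pads) lies 19 mm behind it; z points along the fingers, y is the line along which they close (so a half turn about z gives the same grasp; the last joint's range is limited). The gripper opens to 94 mm and grips with 3 to 60 N. Pads are 16 mm wide; open, the fingers measure 119 mm over their backs; the gripper's body (75 mm by 177 mm) begins 78 mm behind the grasp point.
Start: joints at [1.203, 0.3, 1.521, -0, 1.321, -0.067], TCP at [162.954, 525.295, 177.646] pointing down, gripper open.
Joint ranges: [-3.03, 3.03], [-0.79, 2.21], [0.23, 2.52], [-1.04, 4.18], [0, 3.07], [-2.55, 2.55]. Speed limits (rad/s): [2.22, 2.22, 2.57, 3.14, 3.14, 3.14].

### API

Orientations are given as [roll, pitch, yaw] about the fixed x, y, z axes, in that order (R = Rz(yaw) Ry(pitch) Rx(roll)).
In Python, from cell import manip gives the robot as it stands.
- The arm moves only by the tool servo_tool, never from a script. Its argument "rows" is a list of rows, each a list of 7 numbers: the turn, a rotation vector about the world's x, y, z in degrees, then the shift along the world's x, y, z in mm, then the closure, from 0 (fully open) to 1 (shut). In form: [[rx, ry, rz, dx, dy, dz, fingers], ...]. A call has 1 to 20 rows; each row shifts and turns the commanded pose from where the row before left it; what a row does not reach is not made up. A row lasts 1/8 s, in which the tool goes at most 62.5 mm and 10.7 degrees, less where a joint would pass 70% of its speed; a pose out of reach is approached as far as the arm can. A call with a gripper value outside its range is refused whole. The fingers move at their own pace and stop on an object; "grip_force" is the grip in N (left out, the last holds). Time passes only in rows, so rows that do not move let the fingers close. It gives the time, the measured TCP pose, the force, the opening and the grip force at its end, in the units of the state.
- manip.read_state(): the state, without advancing time (a new reading comes with each control period).
- manip.camera(name): name is "scene" or "side" or "wrist"; returns the picture (384x512x3 uint8, red, green, blue); there is no depth.
- manip.camera_info(name): a dict with "fx", "fy", "cx", "cy" (pixels), "position" and "rotation" of the camera in the world; the wrist camera has in their place "T_tool_cam" (4x4, takes a point from camera to tool coordinates, whose origin is the TCP and whose axes are the flange's). Camera axes: x right, y down, z forward; pixel columns grow to the right and rows downward; lengths in mm; the calibration is good to about 2 mm. A picture is of the moment at which its call begins: read the wrist's pose just before it. camera_info takes no time and is no camera call.
- manip.sign_off(): hands the job in; it is judged then, once.
The state is a dict: "clock": time; "joints": joint angles; "qd": joint speeds; "effort": joint torques, N m; "eef_pos": TCP position; "eef_rot": TCP orientation; "wrist_force": force on the tool from outside, world axes, zero at the start; "moment": the same for the moment, N m; "finger_gap": finger opening in mm; "finger_force": force on a finger pad.
Only numpy, scipy, OpenCV 4.12 (cv2) and the standard library are available. Lean on these libraries where they do the work, as an engineer would, in place of code of your own. Each camera call takes 0.05 s, during which the arm holds its last target. There are 200 camera calls.

## Working session

There is one attempt and no reset: what is moved stays moved. The work goes in short steps, Python scripts to look and compute and a tool call to move; the robot and the scene stay as the last step left them, time stands still between calls to the robot, and variables do not carry over. Pictures are saved under pics/ and viewed, at most 13 in all, crops included, and the job is handed in when it is done.

Besides the shell and the picture viewer there is one more tool, called after ">>>" in YAML: its name, and indented under it one key for each argument. servo_tool: Moves the arm, as the interface text tells. Its arguments: {"type":"object","properties":{"rows":{"type":"array","items":{"type":"array","items":{"type":"number"}}},"grip_force":{"type":"number"}},"required":["rows"]}

```bash
mkdir -p pics; ls; cat > h.py <<'E'
import numpy as np, cv2
from cell import manip
def shot(n,f):
    im=manip.camera(n); cv2.imwrite('pics/'+f,cv2.cvtColor(im,cv2.COLOR_RGB2BGR)); return im
def ray(n,u,v):
    c=manip.camera_info(n); R=np.array(c['rotation']); p=np.array(c['position'])
    return p,R@np.array([(u-c['cx'])/c['fx'],(v-c['cy'])/c['fy'],1.])
def onz(n,u,v,z):
    p,d=ray(n,u,v); return p+d*(z-p[2])/d[2]
def proj(n,P):
    c=manip.camera_info(n); R=np.array(c['rotation']); q=(np.asarray(P,float)-np.array(c['position']))@R
    return np.round(np.c_[q[:,0]/q[:,2]*c['fx']+c['cx'],q[:,1]/q[:,2]*c['fy']+c['cy']],1)
E
python3 - <<'E'
from h import *
a=shot('scene','s0.png');b=shot('side','d0.png')
for n in ('scene','side'):print(manip.camera_info(n))
print(manip.read_state()); print(manip.camera_info('wrist'))
E
```

```text
pics
{'fx': 482.97976431660084, 'fy': 482.97976431660084, 'cx': 258.49601277101846, 'cy': 195.78525602210198, 'position': array([1493.38090372,  154.3380417 ,  739.65598613]), 'rotation': array([-2.17402354e+00,  1.41731993e-03,  1.81479445e+00])}
{'fx': 362.20969762365525, 'fy': 362.20969762365525, 'cx': 253.65168405589029, 'cy': 189.7009591749533, 'position': array([352.04857951, 666.14193789, 716.9098081 ]), 'rotation': array([-2.26461149,  0.01519159, -2.86348607])}
{'clock': 0.1, 'joints': array([ 1.20343685e+00,  3.00383288e-01,  1.52154915e+00,  1.65386761e-06,
        1.32071295e+00, -6.66225019e-02]), 'qd': array([-0.00051583, -0.00095184, -0.00234422, -0.00054022, -0.00243277,
        0.00081948]), 'effort': array([ 2.02644624e-03, -5.32651448e+01, -3.53279972e+01,  7.09747151e-02,
        2.34845770e-02, -6.81008555e-05]), 'eef_pos': array([162.83632529, 525.04792901, 177.14802345]), 'eef_rot': array([-3.14054236e+00, -7.16824212e-05,  2.84085523e+00]), 'wrist_force': array([ 0.36499386, -0.44621093, -0.20527718]), 'moment': array([ 0.04214018, -0.00827857,  0.02304855]), 'finger_force': 0.0, 'finger_gap': 94.04838129161489}
{'fx': 342.1168172057512, 'fy': 342.1168172057512, 'cx': 251.87109954810205, 'cy': 190.7384264893307, 'T_tool_cam': array([[-4.15218742e-04, -9.72244880e-01, -2.33965215e-01,
         6.76894413e+01],
       [ 9.99999603e-01, -2.19187919e-04, -8.63864509e-04,
         2.37826481e-01],
       [ 7.88605497e-04, -2.33965481e-01,  9.72244584e-01,
        -2.06571423e+02],
       [ 0.00000000e+00,  0.00000000e+00,  0.00000000e+00,
         1.00000000e+00]])}
```

View pics/s0.png

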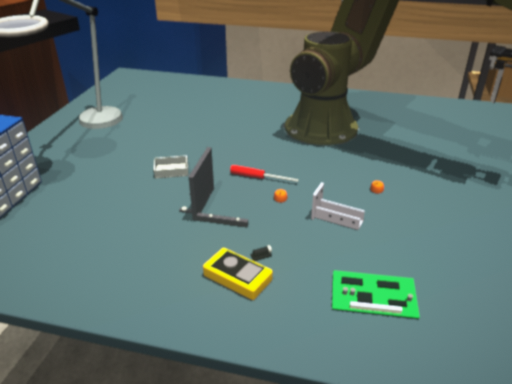

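View pics/d0.png

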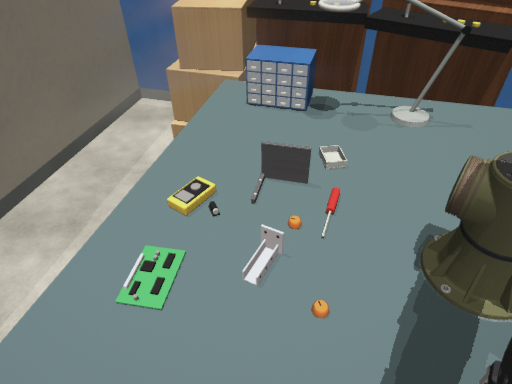

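The scene view shows the bracket around (338,208), foot plate at (318,200), and the fixture at (205,190) to (245,222). The side view shows the bracket at (265,255), foot at (272,240), and the fixture plate at (286,162) with its fence at (258,188). Next I'll crop and enlarge both.

```bash
sed -i 's/R=np.array(c\[.rotation.\])/R=rot(c["rotation"])/; 2a from scipy.spatial.transform import Rotation as Ro\ndef rot(r): return Ro.from_euler("xyz",r).as_matrix()' h.py
python3 - <<'E'
from h import *
a=cv2.imread('pics/s0.png');b=cv2.imread('pics/d0.png')
A=cv2.resize(a[140:240,170:370],None,fx=4,fy=4,interpolation=cv2.INTER_CUBIC)[:,:800]
B=cv2.resize(b[135:285,235:345],None,fx=4,fy=4,interpolation=cv2.INTER_CUBIC)
cv2.imwrite('pics/A.png',A);cv2.imwrite('pics/B.png',B)
for n,u,v in [('scene',314,217),('scene',362,226),('side',246,275),('side',270,240),('scene',195,213),('scene',246,223),('side',262,175),('side',253,200),('side',308,182),('scene',281,197),('scene',377,188),('side',294,223),('side',320,310),('scene',298,181),('side',324,234)]: print(n,u,v,onz(n,u,v,0).round())
E
```

```text
scene 314 217 [510.  54.   0.]
scene 362 226 [518. 174.   0.]
side 246 275 [529. 155.   0.]
side 270 240 [500.  30.   0.]
scene 195 213 [ 566. -246.    0.]
scene 246 223 [ 575. -107.    0.]
side 262 175 [ 593. -239.    0.]
side 253 200 [ 588. -113.    0.]
side 308 182 [ 443. -241.    0.]
scene 281 197 [443. -46.   0.]
scene 377 188 [337. 203.   0.]
side 294 223 [451. -49.   0.]
side 320 310 [344. 202.   0.]
scene 298 181 [354. -16.   0.]
side 324 234 [365. -29.   0.]
```

View pics/A.png

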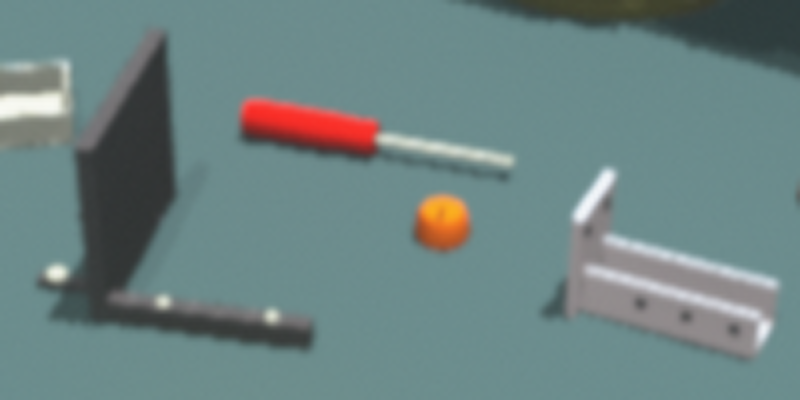

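View pics/B.png

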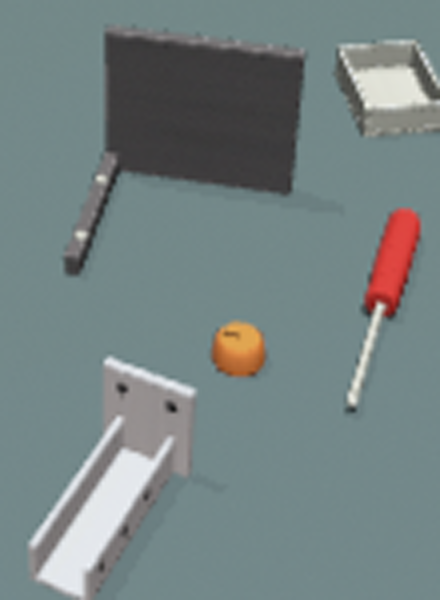

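Enlarged, the crops show the bracket lying with its foot on the fixture side and its channel running about +y. The plate's bottom edge is at about y=-240 and the fence at about x=580. One roll of +90° about world x therefore stands it nearly in the home orientation. I'll move above it and look with the wrist camera.

>>> servo_tool:
  rows:
    - [0,0,-6.1,29,-35,2,0]
    - [0,0,-6.1,29,-35,2,0]
    - [0,0,-6.1,29,-35,2,0]
    - [0,0,-6.1,29,-35,2,0]
    - [0,0,-6.1,29,-35,2,0]
    - [0,0,-6.1,29,-35,2,0]
    - [0,0,-6.1,29,-35,2,0]
    - [0,0,-6.1,29,-35,2,0]
    - [0,0,-6.1,29,-35,2,0]
    - [0,0,-6.1,29,-35,2,0]
    - [0,0,-6.1,29,-35,2,0]
    - [0,0,-6.1,29,-35,2,0]
    - [0,0,0,0,0,0,0]
    - [0,0,0,0,0,0,0]

```text
clock: 1.85
eef_pos: [510.5, 105.6, 201.3]
eef_rot: [-3.141, -0.0, 1.564]
wrist_force: [-0.4, 0.1, 0.1]
finger_gap: 93.9
finger_force: 0.0
```

```bash
python3 - <<'E'
from h import *
s=manip.read_state(); np.savez('w1.npz',p=s['eef_pos'],r=s['eef_rot']); im=shot('wrist','w1.png'); print(s['clock'],s['eef_pos'],s['eef_rot'],s['joints'].round(2))
b=cv2.imread('pics/w1.png'); cv2.imwrite('pics/w1b.png',cv2.resize(b,(800,600),interpolation=cv2.INTER_CUBIC))
E
```

```text
1.85 [510.53636174 105.55356899 201.30439172] [-3.14075782e+00 -2.58806317e-05  1.56394571e+00] [0.13 0.22 1.57 0.   1.36 0.14]
```

View pics/w1b.png

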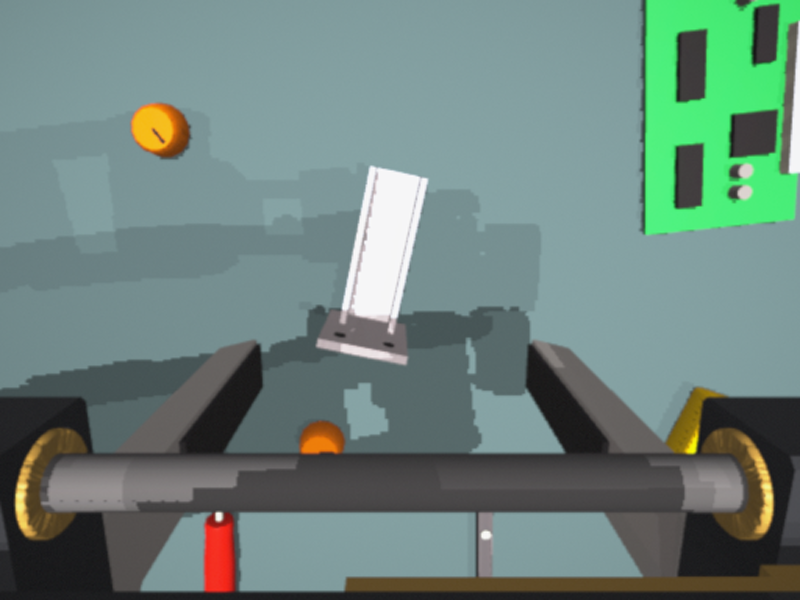

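The wrist view (800x600) shows the channel with its wall tops from about (370,166) and (428,179) down to (342,322) and (398,330). The foot's top edge runs (317,347) to (407,364), and spinner_1 is at (322,437), just beyond the foot. I'll cast rays from these.

```bash
cat >> h.py <<'E'
def wray(u,v,st):
    c=manip.camera_info('wrist'); T=np.array(c['T_tool_cam']); R=rot(st['r'])
    return st['p']+R@T[:3,3], R@T[:3,:3]@np.array([(u-c['cx'])/c['fx'],(v-c['cy'])/c['fy'],1.])
def won(u,v,z,st):
    p,d=wray(u,v,st); return p+d*(z-p[2])/d[2]
E
python3 - <<'E'
from h import *
st=np.load('w1.npz'); k=1.5625
P=[won(u/k,v/k,z,st) for u,v,z in [(370,166,32),(428,179,32),(342,322,32),(398,330,32),(317,347,75),(407,364,75)]]
for p in P: print(p.round(1))
n=np.linalg.norm
print('w',n(P[0]-P[1]),n(P[2]-P[3]),n(P[4]-P[5]),'len',n(P[0]-P[2]),n(P[1]-P[3]))
for a,b in((2,0),(3,1)): d=P[b]-P[a]; print('axis deg',np.degrees(np.arctan2(d[1],d[0])))
for a,b in((0,1),(2,3),(4,5)): d=P[b]-P[a]; print('y deg',np.degrees(np.arctan2(d[1],d[0])))
print('top mid',(P[0]+P[1])/2,'foot mid',(P[4]+P[5])/2)
for u,v,z in[(322,437,15),(485,535,18)]:print(won(u/k,v/k,z,st))
# scene checks: fence / plate, from A crop
def A(u,v,z): return onz('scene',170+u/4,140+v/4,z)
def B(u,v,z): return onz('side',235+u/4,135+v/4,z)
print('fence end top inner A',A(313,319,18),'B outer/inner',B(63,262,18),B(78,265,18))
print('plate top B',B(107,28,130),B(303,50,130),'bottom inner',B(118,166,0),B(292,191,0))
print('plate top A',A(150,35,130),A(78,150,130),A(165,35,130),A(90,150,130),'bot',A(175,195,0),A(105,292,18))
print('bracket A',A(570,316,0),A(755,356,0),A(578,215,75),A(613,172,75))
print('bracket B top', B(106,360,75),B(196,390,75),B(32,572,0),B(85,598,0))
E
```

```text
[494.6 175.4  32. ]
[534.2 166.4  32. ]
[472.1  64.8  32. ]
[513.1  58.4  32. ]
[459.7  60.3  75. ]
[518.7  48.1  75. ]
w 40.65764415151207 41.420533800732485 60.20549875178671 len 112.86305850236639 110.10270771419061
axis deg 78.53648733143571
axis deg 78.916546895689
y deg -12.719189911295604
y deg -8.873420971134902
y deg -11.703108448949562
top mid [514.39724839 170.92482241  32.        ] foot mid [489.17957858  54.18297729  75.        ]
[451.34610035 -36.50496732  15.        ]
[ 585.26645831 -126.15829355   18.        ]
fence end top inner A [583.83333456 -99.09827041  18.        ] B outer/inner [587.63322354 -89.52813252  18.        ] [576.17611099 -89.18185348  18.        ]
plate top B [ 592.4254106  -232.08327165  130.        ] [ 445.56248781 -239.24640583  130.        ] bottom inner [ 583.58204813 -232.98837859    0.        ] [ 442.72576242 -236.8502691     0.        ]
plate top A [ 457.93093749 -240.56301911  130.        ] [ 600.07962093 -236.41709317  130.        ] [ 455.6060199  -231.12152944  130.        ] [ 598.38728472 -229.554067    130.        ] bot [ 448.11334457 -234.1693809     0.        ] [ 588.2064879  -232.75406426   18.        ]
bracket A [519.27223427  51.14464414   0.        ] [532.19217865 167.42591887   0.        ] [516.12301393  50.89220828  75.        ] [463.08124423  65.15025048  75.        ]
bracket B top [516.92565703  53.27249973  75.        ] [457.72970958  63.66680481  75.        ] [5.33040224e+02 1.64822861e+02 1.13686838e-13] [497.44359392 174.27625809   0.        ]
```

All three cameras agree: the bracket's underside midpoint is (489,54) and its axis yaw is 78°. The fixture's corner is near (585,-233), with a yaw of about 2°. I'll align the yaw and test which way the wrist rolls.

>>> servo_tool:
  rows:
    - [0,0,-5.8,-4,6,-30,0]
    - [0,0,-5.8,-4,6,-30,0]
    - [9.8,-2.1,0,0,0,0,0]
    - [0,0,0,0,0,0,0]

```text
clock: 2.4
eef_pos: [502.2, 117.0, 141.6]
eef_rot: [-3.141, -0.176, 1.36]
wrist_force: [1.3, -0.0, 0.2]
finger_gap: 94.2
finger_force: 0.0
```

```bash
python3 - <<'E'
from h import *
s=manip.read_state(); print(s['clock'],s['eef_pos'],np.degrees(s['eef_rot']),s['joints'].round(3))
E
```

```text
2.4 [502.23722245 116.95342495 141.57924431] [-179.99163819  -10.07564897   77.93847044] [0.059 0.219 1.722 0.185 1.16  0.199]
```

>>> servo_tool:
  rows:
    - [-9.8,2.1,0,-0.4,-2.2,-15,0]
    - [-9.8,2.1,0,-0.4,-2.2,-15,0]
    - [-9.8,2.1,0,-0.4,-2.2,-15,0]
    - [-9.8,2.1,0,-0.4,-2.2,-15,0]
    - [-9.8,2.1,0,-0.4,-2.2,-15,0]
    - [0,0,0,0,0,0,0]
    - [0,0,0,0,0,0,0]

```text
clock: 3.28
eef_pos: [501.5, 107.0, 67.7]
eef_rot: [3.14, 0.697, 1.36]
wrist_force: [-0.1, 0.2, 0.1]
finger_gap: 94.4
finger_force: 0.0
```

```bash
python3 - <<'E'
from h import *
s=manip.read_state(); print(s['clock'],s['eef_pos'],rot(s['eef_rot']).round(3).tolist(),s['joints'].round(3))
E
```

```text
3.275 [501.50187412 106.96678485  67.7000483 ] [[0.16, 0.978, -0.132], [0.75, -0.208, -0.628], [-0.642, 0.002, -0.767]] [ 0.439  0.637  1.475 -0.539  1.507  0.818]
```

>>> servo_tool:
  rows:
    - [0,0,0,-1,-1,-20,0]
    - [0,0,0,0,0,-20,0]
    - [0,0,0,0,0,-14,0]
    - [0,0,0,0,0,-6,0]
    - [0,0,0,0,0,0,0.2]
    - [0,0,0,0,0,0,0.4]
    - [0,0,0,0,0,0,0.6]
    - [0,0,0,0,0,0,0.8]
    - [0,0,0,0,0,0,1]
    - [0,0,0,0,0,0,1]
    - [0,0,0,0,0,0,1]
    - [0,0,0,0,0,0,1]
  grip_force: 30

```text
clock: 4.78
eef_pos: [500.0, 105.3, 6.7]
eef_rot: [-3.141, 0.7, 1.361]
wrist_force: [-1.2, -0.2, 0.5]
finger_gap: 39.5
finger_force: 30.0
```

>>> servo_tool:
  rows:
    - [0,0,0,0,0,15,1]
    - [0,0,0,0,0,25,1]
    - [0,0,0,0,0,30,1]
    - [9.78,-2.08,0,0,0,30,1]
    - [9.78,-2.08,0,0,0,10,1]
    - [9.78,-2.08,0,0,0,0,1]
    - [9.78,-2.08,0,0,0,0,1]
    - [9.78,-2.08,0,0,0,0,1]
    - [9.78,-2.08,0,0,0,0,1]
    - [9.78,-2.08,0,0,0,0,1]
    - [9.78,-2.08,0,0,0,0,1]
    - [9.78,-2.08,0,0,0,0,1]
    - [0,0,0,0,0,0,1]
    - [0,0,0,0,0,0,1]

```text
clock: 6.52
eef_pos: [500.2, 105.3, 117.2]
eef_rot: [3.141, -0.868, 1.363]
wrist_force: [0.1, 0.1, -1.2]
finger_gap: 39.7
finger_force: 30.0
```

```bash
python3 - <<'E'
from h import *
s=manip.read_state(); print(s['clock'],s['eef_pos'],rot(s['eef_rot']).round(3).tolist(),s['joints'].round(3))
a=shot('scene','s1.png');b=shot('side','d1.png')
A=cv2.resize(a[130:270,250:400],(600,560),interpolation=cv2.INTER_CUBIC)[...,::-1]
cv2.imwrite('pics/A1.png',A)
E
```

```text
6.525 [500.22256416 105.27590235 117.23825348] [[0.133, 0.978, 0.158], [0.633, -0.207, 0.746], [0.763, 0.0, -0.647]] [-0.332  0.341  1.902  0.93   1.235 -0.606]
```

View pics/A1.png

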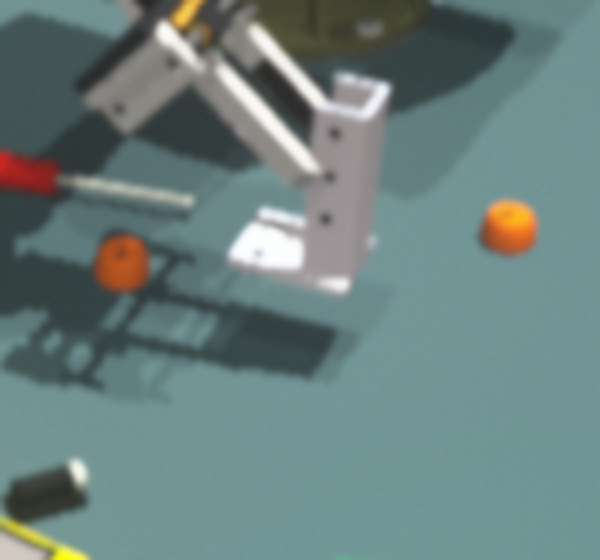

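The bracket hangs upright in the grip with its foot level. I'll lower it by about 65 mm, the last part slowly.

>>> servo_tool:
  rows:
    - [0,0,0,0,0,-18,1]
    - [0,0,0,0,0,-20,1]
    - [0,0,0,0,0,-15,1]
    - [0,0,0,0,0,-7,1]
    - [0,0,0,0,0,-2,1]
    - [0,0,0,0,0,-1,1]
    - [0,0,0,0,0,0,1]
    - [0,0,0,0,0,0,1]

```text
clock: 7.62
eef_pos: [500.1, 105.2, 53.9]
eef_rot: [-3.141, -0.871, 1.362]
wrist_force: [0.2, 0.6, -2.8]
finger_gap: 39.5
finger_force: 30.0
```

>>> servo_tool:
  rows:
    - [0,0,0,0,0,-1,1]
    - [0,0,0,0,0,-0.7,1]
    - [0,0,0,0,0,0,1]
    - [0,0,0,0,0,0,1]

```text
clock: 8.12
eef_pos: [500.1, 105.4, 52.8]
eef_rot: [-3.141, -0.872, 1.362]
wrist_force: [-2.9, -2.7, 8.1]
finger_gap: 39.6
finger_force: 30.0
```

>>> servo_tool:
  rows:
    - [0,0,0,0,0,0,0.5]
    - [0,0,0,0,0,0,0.2]
    - [0,0,0,0,0,0,0]
    - [0,0,0,0,0,0,0]
    - [0,0,0,-2,-8,7,0]
    - [0,0,0,-4,-19,16,0]
    - [0,0,0,-5,-22,19,0]
    - [-9.8,2.1,0,-2,-8,40,0]
    - [-9.8,2.1,0,0,0,40,0]
    - [-9.8,2.1,0,0,0,20,0]
    - [-9.8,2.1,0,0,0,0,0]
    - [-9.8,2.1,0,0,0,0,0]
    - [0,0,0,0,0,0,0]
    - [0,0,0,0,0,0,0]

```text
clock: 9.88
eef_pos: [486.7, 48.0, 193.9]
eef_rot: [-3.139, 0.002, 1.36]
wrist_force: [0.6, -0.1, -0.0]
finger_gap: 93.9
finger_force: 0.0
```

```bash
python3 - <<'E'
from h import *
s=manip.read_state(); print(s['clock'],s['eef_pos'],rot(s['eef_rot']).round(3).tolist(),s['joints'].round(3)); np.savez('w2.npz',p=s['eef_pos'],r=s['eef_rot'])
w=shot('wrist','w2.png'); a=shot('scene','s2.png');b=shot('side','d2.png')
A=cv2.resize(a[130:230,270:370],(400,400),interpolation=cv2.INTER_CUBIC)[...,::-1]
B=cv2.resize(b[170:270,220:320],(400,400),interpolation=cv2.INTER_CUBIC)[...,::-1]
cv2.imwrite('pics/AB2.png',np.hstack([A,B])); cv2.imwrite('pics/w2b.png',cv2.resize(w,(800,600),interpolation=cv2.INTER_CUBIC)[...,::-1])
E
```

```text
9.875 [486.69730947  48.01933197 193.87952859] [[0.209, 0.978, -0.003], [0.978, -0.209, -0.001], [-0.002, -0.003, -1.0]] [ 2.400e-02  1.520e-01  1.663e+00 -1.000e-03  1.329e+00  2.350e-01]
```

View pics/AB2.png

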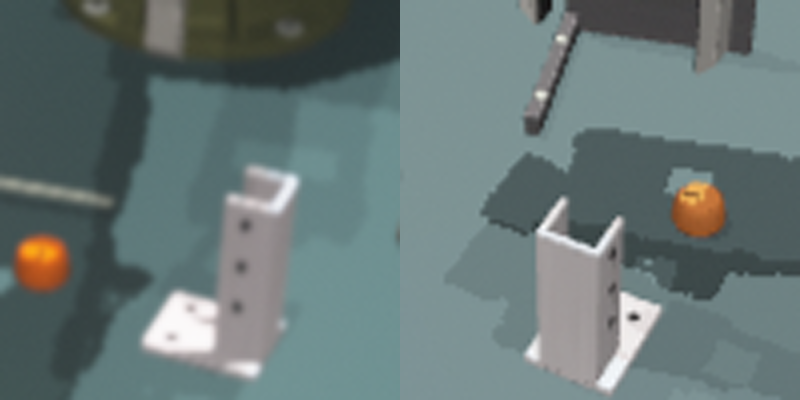

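View pics/w2b.png

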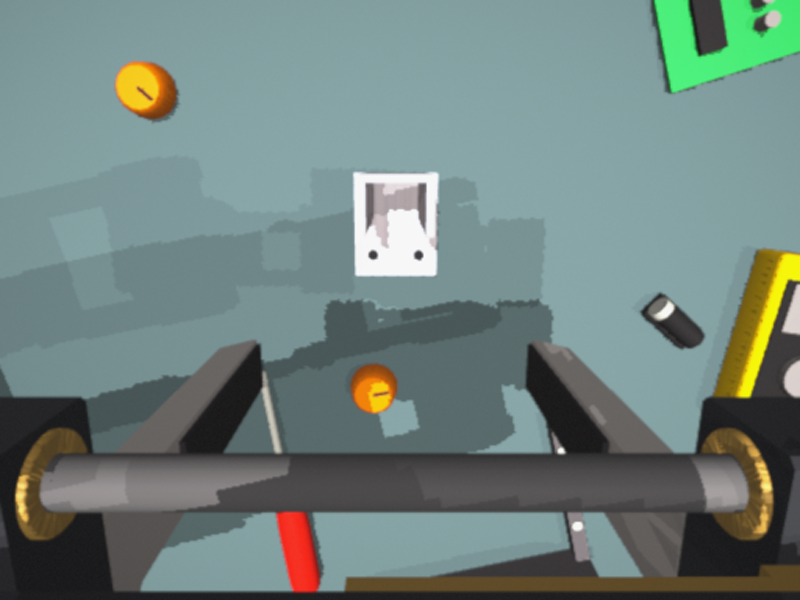

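The bracket stands upright on the open bench and is released (wrist view: toe edge (355,275)-(437,275), back top edge (354,172)-(438,172)). Spinner_1 at (374,388) hasn't moved. Next I'll look at the fixture from above.

>>> servo_tool:
  rows:
    - [0,0,2.3,4,-40,5,0]
    - [0,0,2.3,4,-40,5,0]
    - [0,0,2.3,4,-40,5,0]
    - [0,0,2.3,4,-40,5,0]
    - [0,0,2.3,4,-40,3,0]
    - [0,0,2.3,4,-38,0,0]
    - [0,0,0,0,0,0,0]
    - [0,0,0,0,0,0,0]

```text
clock: 11.02
eef_pos: [510.6, -189.8, 216.8]
eef_rot: [-3.139, 0.003, 1.6]
wrist_force: [0.9, -0.4, -0.4]
finger_gap: 93.9
finger_force: 0.0
```

```bash
python3 - <<'E'
from h import *
s=manip.read_state(); print(s['clock'],s['eef_pos'],rot(s['eef_rot']).round(3).tolist(),s['joints'].round(3)); np.savez('w3.npz',p=s['eef_pos'],r=s['eef_rot'])
w=shot('wrist','w3.png')
cv2.imwrite('pics/w3b.png',cv2.resize(w,(800,600),interpolation=cv2.INTER_CUBIC)[...,::-1])
st=np.load('w2.npz'); k=1.5625
P=[won(u/k,v/k,z,st) for u,v,z in [(355,275,6),(437,275,6),(354,172,120),(438,172,120)]]
for p in P: print(p.round(1))
d=P[1]-P[0]; print(np.linalg.norm(d),np.degrees(np.arctan2(d[1],d[0]))); d=P[3]-P[2]; print(np.linalg.norm(d),np.degrees(np.arctan2(d[1],d[0])))
t=(P[0]+P[1])/2; q=(P[2]+P[3])/2; print(t,q,'toe-to-heel (75):',np.linalg.norm((t-q)[:2]))
E
```

```text
11.025 [ 510.58040092 -189.75309371  216.82230287] [[-0.029, 1.0, -0.002], [1.0, 0.029, -0.003], [-0.003, -0.002, -1.0]] [-0.421  0.261  1.479 -0.004  1.402 -0.45 ]
[455.5  44.5   6. ]
[515.7  31.6   6. ]
[480.4 117.  120. ]
[522.3 108.  120. ]
61.609085203625504 -12.051323910755505
42.876165704872264 -12.088073968500446
[485.60605317  38.02216028   6.        ] [501.35465273 112.52842492 120.        ] toe-to-heel (75): 76.15249082316856
```

View pics/w3b.png

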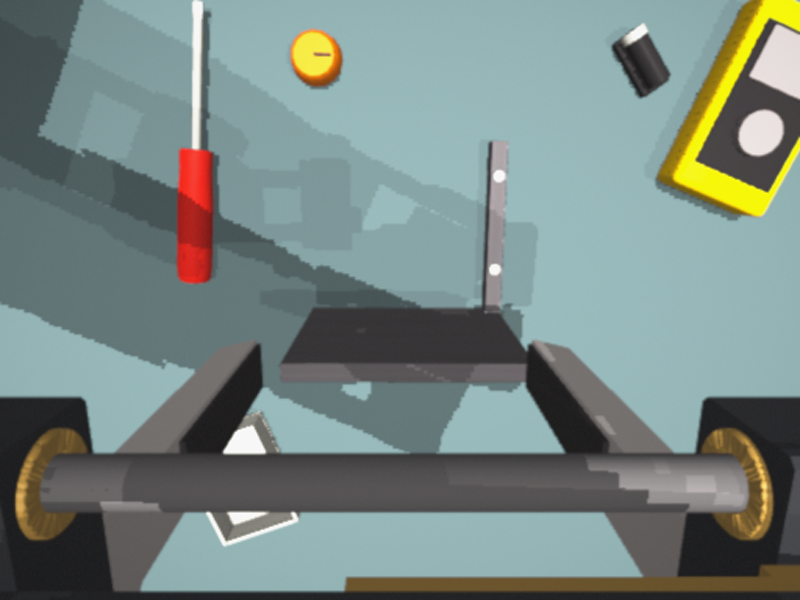

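The wrist view shows the plate's top inner edge (282,363)-(528,363) and its bottom edge (313,308)-(485,308). The fence's inner top edge runs (489,142)-(485,308). I'll cast rays from these.

```bash
python3 - <<'E'
from h import *
st=np.load('w3.npz'); k=1.5625
for n,Q in dict(ptop=[(282,363,130),(526,363,130)],pbot=[(313,308,0),(484,309,0)],fin=[(485,306,18),(490,142,18)],fout=[(502,306,18),(508,142,18)]).items():
    P=[won(u/k,v/k,z,st) for u,v,z in Q]; d=P[1]-P[0]; print(n,P[0].round(1),P[1].round(1),np.linalg.norm(d).round(1),np.degrees(np.arctan2(d[1],d[0])).round(2))
w=cv2.cvtColor(cv2.imread('pics/w3.png'),cv2.COLOR_BGR2GRAY).astype(float)
def col(us,lo,hi,z,sgn):
    o=[]
    for u in us:
        g=np.diff(cv2.GaussianBlur(w,(3,3),0)[lo:hi,u])*sgn; i=int(g.argmax())
        o.append(won(u,lo+i+.5,z,st))
    return np.array(o)
a=col(range(190,330,5),220,240,130,1); p=np.polyfit(a[:,0],a[:,1],1); print('plate top line deg',np.degrees(np.arctan(p[0])),'y@585',np.polyval(p,585),'rms',np.std(a[:,1]-np.polyval(p,a[:,0])))
o=[]
for v in range(95,190,4):
    g=np.diff(cv2.GaussianBlur(w,(3,3),0)[v,302:318]); o.append(won(302+int(g.argmax())+.5,v,18,st))
o=np.array(o);p=np.polyfit(o[:,1],o[:,0],1);print('fence edge',np.degrees(np.arctan(p[0])),'x@-230',np.polyval(p,-230),np.polyval(p,-170),np.std(o[:,0]-np.polyval(p,o[:,1])))
E
```

```text
ptop [ 446.4 -233.9  130. ] [ 588.4 -229.7  130. ] 142.0 1.7
pbot [ 445.1 -235.2    0. ] [ 585.1 -232.     0. ] 140.0 1.34
fin [ 582.5 -224.8   18. ] [ 577.6 -101.5   18. ] 123.4 92.28
fout [ 595.8 -224.4   18. ] [ 590.7 -101.2   18. ] 123.4 92.38
plate top line deg 1.4385463334339879 y@585 -230.1622012294243 rms 0.29143745740936666
fence edge -1.582422758322473 x@-230 582.4109431033577 580.7534124002309 0.4679548296035938
```

>>> servo_tool:
  rows:
    - [0,0,-1.96,-1.8,40.8,-6,0]
    - [0,0,-1.96,-1.8,40.8,-6,0]
    - [0,0,-1.96,-1.8,40.8,-6,0]
    - [0,0,-1.96,-1.8,40.8,-6,0]
    - [0,0,-1.96,-1.8,40.8,-6,0]
    - [0,0,-1.96,-1.8,40.8,-6,0]
    - [0,0,-1.96,-1.8,40.8,-6,0]
    - [0,0,0,0,0,0,0]
    - [0,0,0,0,0,0,0]

```text
clock: 12.2
eef_pos: [498.2, 96.0, 175.2]
eef_rot: [-3.14, 0.004, 1.363]
wrist_force: [-0.4, -0.5, 1.2]
finger_gap: 94.0
finger_force: 0.0
```

>>> servo_tool:
  rows:
    - [0,0,0,0,0,-25,0]
    - [0,0,0,0,0,-35,0]
    - [0,0,0,0,0,-30,0]
    - [0,0,0,0,0,-20,0]
    - [0,0,0,0,0,0,0.3]
    - [0,0,0,0,0,0,0.45]
    - [0,0,0,0,0,0,0.6]
    - [0,0,0,0,0,0,0.8]
    - [0,0,0,0,0,0,1]
    - [0,0,0,0,0,0,1]
    - [0,0,0,0,0,0,1]
  grip_force: 25

```text
clock: 13.58
eef_pos: [498.4, 96.0, 65.0]
eef_rot: [-3.139, 0.004, 1.362]
wrist_force: [-0.2, 0.5, 1.3]
finger_gap: 39.8
finger_force: 25.0
```

>>> servo_tool:
  rows:
    - [0,0,0,0,0,12,1]
    - [0,0,0,5,-5,15,1]
    - [0,0,2,7,-20,0,1]
    - [0,0,2,7,-35,0,1]
    - [0,0,2,7,-35,0,1]
    - [0,0,2,7,-35,0,1]
    - [0,0,2,5,-35,0,1]
    - [0,0,2,2,-35,0,1]
    - [0,0,1.6,0,-35,0,1]
    - [0,0,0,0,-20,0,1]
    - [0,0,0,0,0,-12,1]
    - [0,0,0,0,0,-10,1]
    - [0,0,0,0,0,0,1]
    - [0,0,0,0,0,0,1]

```text
clock: 15.32
eef_pos: [538.5, -158.5, 70.1]
eef_rot: [-3.139, 0.004, 1.6]
wrist_force: [-0.8, 0.7, -2.8]
finger_gap: 39.9
finger_force: 25.0
```

```bash
python3 - <<'E'
from h import *
s=manip.read_state(); print(s['clock'],s['eef_pos'],rot(s['eef_rot']).round(3).tolist()); np.savez('w4.npz',p=s['eef_pos'],r=s['eef_rot'])
w=shot('wrist','w4.png'); a=shot('scene','s4.png')
A=cv2.resize(a[130:240,165:275],(400,400),interpolation=cv2.INTER_CUBIC)[...,::-1]
W=cv2.resize(w[120:270,180:330],(400,400),interpolation=cv2.INTER_CUBIC)[...,::-1]
cv2.imwrite('pics/AW4.png',np.hstack([A,W]))
E
```

```text
15.325 [ 538.53324817 -158.5104536    70.10600793] [[-0.029, 1.0, -0.002], [1.0, 0.029, -0.004], [-0.004, -0.002, -1.0]]
```

View pics/AW4.png

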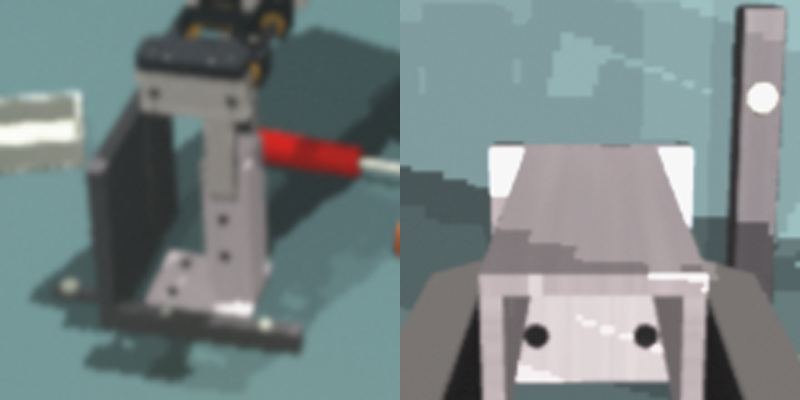

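Gripped square: in the crop the foot is parallel to the fence, and there are still gaps on both sides. Now lower and approach the tall plate.

>>> servo_tool:
  rows:
    - [0,0,0,0,0,-3,1]
    - [0,0,0,0,0,-1.5,1]
    - [0,0,0,0.2,-5,0,1]
    - [0,0,0,0.2,-5,0,1]
    - [0,0,0,0,-2,0,1]
    - [0,0,0,0,0,0,1]
    - [0,0,0,0,0,0,1]

```text
clock: 16.3
eef_pos: [538.8, -171.1, 65.5]
eef_rot: [-3.139, 0.004, 1.599]
wrist_force: [-0.2, 0.0, -1.9]
finger_gap: 39.8
finger_force: 25.0
```

>>> servo_tool:
  rows:
    - [0,0,0,0,-1,0,1]
    - [0,0,0,0,-0.7,0,1]
    - [0,0,0,0,0,0,1]

```text
clock: 16.68
eef_pos: [538.8, -172.6, 65.5]
eef_rot: [-3.139, 0.003, 1.599]
wrist_force: [-0.6, 1.2, -0.6]
finger_gap: 39.8
finger_force: 25.0
```

>>> servo_tool:
  rows:
    - [0,0,0,0,-0.7,0,1]
    - [0,0,0,0,0,0,1]

```text
clock: 16.92
eef_pos: [538.7, -173.3, 65.5]
eef_rot: [-3.139, 0.003, 1.599]
wrist_force: [-1.9, 4.0, 0.6]
finger_gap: 39.7
finger_force: 25.0
```

Plate contact at y≈-172.6. Now toward the fence, moving along fixture x.

>>> servo_tool:
  rows:
    - [0,0,0,5,0.1,0,1]
    - [0,0,0,5,0.1,0,1]
    - [0,0,0,0.7,0,0,1]
    - [0,0,0,0,0,0,1]

```text
clock: 17.42
eef_pos: [549.0, -173.0, 65.5]
eef_rot: [-3.138, 0.003, 1.599]
wrist_force: [-3.7, 4.2, 3.8]
finger_gap: 40.1
finger_force: 25.0
```

>>> servo_tool:
  rows:
    - [0,0,0,0.8,0,0,1]
    - [0,0,0,0,0,0,1]

```text
clock: 17.68
eef_pos: [549.7, -173.0, 65.5]
eef_rot: [-3.138, 0.003, 1.599]
wrist_force: [-4.6, 5.7, 3.4]
finger_gap: 39.7
finger_force: 25.0
```

>>> servo_tool:
  rows:
    - [0,0,0,0.8,0,0,1]
    - [0,0,0,0,0,0,1]

```text
clock: 17.92
eef_pos: [550.5, -173.0, 65.5]
eef_rot: [-3.138, 0.003, 1.599]
wrist_force: [-5.3, 4.9, 3.7]
finger_gap: 39.9
finger_force: 25.0
```

>>> servo_tool:
  rows:
    - [0,0,0,0.8,0,0,1]
    - [0,0,0,0,0,0,1]

```text
clock: 18.18
eef_pos: [551.3, -173.0, 65.5]
eef_rot: [-3.138, 0.003, 1.599]
wrist_force: [-5.1, 4.8, 4.4]
finger_gap: 39.9
finger_force: 25.0
```

>>> servo_tool:
  rows:
    - [0,0,0,0.8,0,0,1]
    - [0,0,0,0,0,0,1]

```text
clock: 18.42
eef_pos: [551.9, -172.9, 65.6]
eef_rot: [-3.137, 0.003, 1.599]
wrist_force: [-6.6, 5.0, 6.1]
finger_gap: 40.1
finger_force: 25.0
```

>>> servo_tool:
  rows:
    - [0,0,0,0.8,0,0,1]
    - [0,0,0,0.5,-0.3,0,1]
    - [0,0,0,0,0,0,1]

```text
clock: 18.8
eef_pos: [552.3, -173.0, 65.7]
eef_rot: [-3.135, 0.002, 1.599]
wrist_force: [-13.0, 6.7, 11.8]
finger_gap: 39.8
finger_force: 25.1
```

```bash
python3 - <<'E'
from h import *
s=manip.read_state(); print(s['clock'],s['eef_pos'],s['wrist_force'],s['moment']); np.savez('w5.npz',p=s['eef_pos'],r=s['eef_rot'])
w=shot('wrist','w5.png'); a=shot('scene','s5.png');b=shot('side','d5.png')
W=cv2.resize(w[120:270,180:330],(400,400),interpolation=cv2.INTER_CUBIC)[...,::-1]
B=cv2.resize(b[130:210,240:320],(400,400),interpolation=cv2.INTER_CUBIC)[...,::-1]
cv2.imwrite('pics/BW5.png',np.hstack([B,W]))
E
```

```text
18.8 [ 552.28956104 -172.987621     65.66225266] [-12.95984725   6.72816373  11.81526519] [ 1.38243334  3.54055024 -0.24250981]
```

View pics/BW5.png

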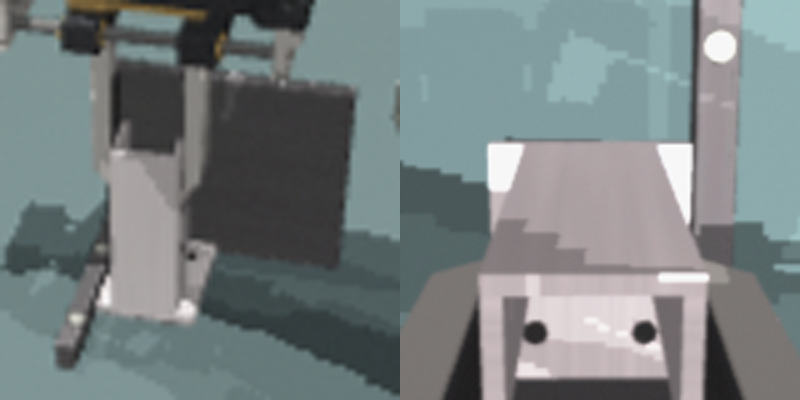

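The crops show the foot's side flush along the fence and its toe against the plate (contact of about 13 N toward the fence and 7 N toward the plate). I'll release and retract straight up.

>>> servo_tool:
  rows:
    - [0,0,0,0,0,0,0.45]
    - [0,0,0,0,0,0,0.3]
    - [0,0,0,0,0,0,0.1]
    - [0,0,0,0,0,0,0]
    - [0,0,0,0,0,0,0]
    - [0,0,0,0,0,10,0]
    - [0,0,0,0,0,30,0]
    - [0,0,0,0,0,40,0]
    - [0,0,0,0,0,40,0]
    - [0,0,0,0,0,25,0]
    - [0,0,0,0,0,0,0]
    - [0,0,0,0,0,0,0]

```text
clock: 20.45
eef_pos: [553.6, -173.5, 209.5]
eef_rot: [-3.138, 0.003, 1.599]
wrist_force: [-0.6, 1.0, 0.4]
finger_gap: 93.8
finger_force: 0.0
```

```bash
python3 - <<'E'
from h import *
s=manip.read_state(); print(s['clock'],s['eef_pos']); np.savez('w6.npz',p=s['eef_pos'],r=s['eef_rot'])
w=shot('wrist','w6.png')
cv2.imwrite('pics/w6b.png',cv2.resize(w[90:240,170:370],(800,600),interpolation=cv2.INTER_CUBIC)[...,::-1])
E
```

```text
20.45 [ 553.60503479 -173.45415632  209.50372836]
```

View pics/w6b.png

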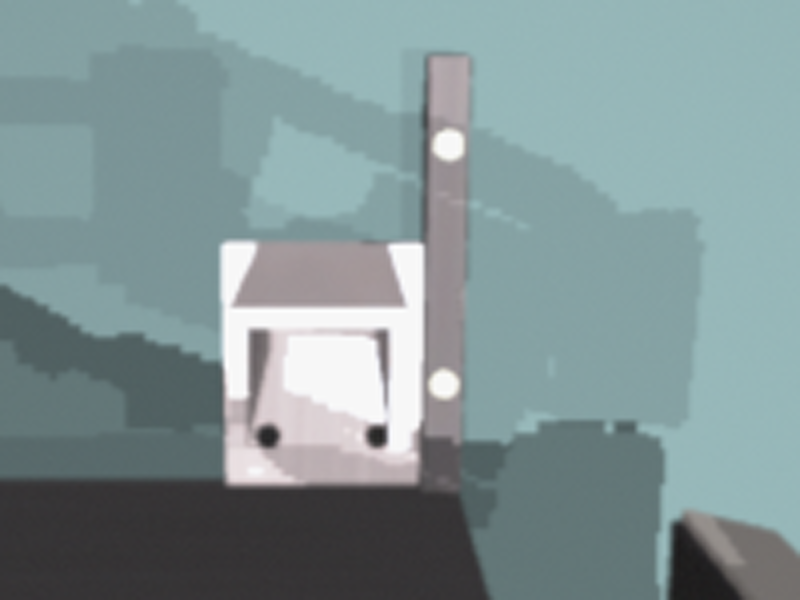

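The crop shows the released bracket standing in the corner. Its toe edge (225-420,486) lies on the plate's foot line, and its side edge (424,245)-(420,486) lies along the fence edge to within about 1 mm. I'm handing in.

```bash
python3 -c "
from cell import manip
print(manip.sign_off())"
```

```text
the job is handed in; nothing more can be done
None
```

The bracket was stood upright on the open bench and let go, then re-gripped and pushed home; the last wrist view shows it flush to about 1 mm on both fixture faces, and the job was handed in at about 20.5 s (sign-off returned no verdict).

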